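# Lift the wax plug from the caddy with the tongs

### The arm

A 6-joint arm with a two-finger parallel gripper is mounted at the origin on the work surface. World frame = base frame: x ahead of the robot, y to its left, z up, the work surface at z = 0. Lengths are in m, angles in degrees, forces in N, time in s.
With the tool pointing down it reaches from about 0.25 to 0.775 m from the base axis. Payload 4 kg.
Tool frame: the origin (TCP) lies on the centre line of the jaws, within the pads' length; the fingertips stand 25 mm ahead of it and the grasp point (between the pads) lies 6 mm ahead of it; z points along the fingers, y is the direction in which the jaws open and shut (so a half turn about z gives the same grasp; the last joint's range is limited). The gripper opens to 85 mm and grips with 20 to 120 N. Pads are 22 mm wide; open, the fingers measure 114 mm over their backs; the gripper's body (76 mm by 85 mm) begins 54 mm behind the grasp point. The pads swing forward as they close: fully open they stand 13 mm farther back than shut.
Start: joints at [63.879, 4.996, 78.535, -0, 96.463, -5.907], TCP at [0.19, 0.516, 0.256] pointing down, gripper open.
Joint ranges: [-177.83, 177.83], [-43.37, 116.18], [15.69, 146.23], [-61.86, 241.86], [9.47, 152.12], [-147.06, 147.06]. Speed limits (degrees/s): [159.86, 159.86, 180, 180, 180, 180].

### API

Orientations are given as a 3x3 rotation matrix whose columns are the frame's x, y, z axes.
In Python, from plant import manip gives the robot as it stands. The module is installed in compiled form; this text tells all that it offers.
- The arm moves only by the shell command python3 -m handwheel 'ROWS' [FORCE]. ROWS is JSON, a list of rows, each an object with "translation": the shift along the tool's x, y, z in mm, a list of three; "dr": the turn, a rotation vector about the tool's x, y, z in rad, a list of three; "grip": the finger opening in mm, from 0 to 85.4. A call has 1 to 20 rows; each row shifts and turns the commanded pose from where the row before left it, along the tool's axes as they then stand; what a row does not reach is not made up. A row lasts 1/10 s, in which the tool goes at most 50 mm and 8.59 degrees, less where a joint would pass 70% of its speed; a pose out of reach is approached as far as the arm can. A call with a gripper value outside its range is refused whole. The fingers move at their own pace and stop on an object; FORCE is the grip in N (left out, the last holds). Time passes only in rows, so rows that do not move let the fingers close. It gives the time, the measured TCP pose, the force and the opening at its end, in the units of the state.
- manip.get_state(): the state, without advancing time (a new reading comes with each control period).
- manip.camera(name): name is "scene" or "top" or "wrist"; returns the picture (420x560x3 uint8, red, green, blue); there is no depth.
- manip.camera_params(name): a dict with "fx", "fy", "cx", "cy" (pixels), "pose" (4x4, takes a point from camera to world coordinates). Camera axes: x right, y down, z forward; pixel columns grow to the right and rows downward; lengths in m; the calibration is good to about 2 mm. A picture is of the moment at which its call begins: read the wrist's pose just before it. camera_params takes no time and is no camera call; for the wrist camera it gives the pose at the moment of the call.
- manip.close_job(): hands the job in, once; it reports no verdict.
The state is a dict: "t": time; "q": joint angles; "joint_velocities": joint speeds; "joint_efforts": joint torques, N m; "ee_pos": TCP position; "orientation": TCP orientation; "force": force on the tool from outside, world axes, zero at the start; "wrist_torque": the same for the moment, N m; "grip_width": finger opening in m.
Only numpy, scipy, OpenCV 4.12 (cv2) and the standard library are available. Lean on these libraries where they do the work, as an engineer would, in place of code of your own. Each camera call takes 0.05 s, during which the arm holds its last target. There are 200 camera calls.

### The job

Take the wax plug out of the shoe-care caddy without getting polish on the gripper: turn the clamp knob anticlockwise as far as it goes, slide the hood fully aside, then take the tongs, close them on the plug and lift it, so that it hangs in the jaws more than ten centimetres above the work surface. Finish there, still gripping the tongs closed on the plug and holding it still in the air, clear of everything else; nothing is put down or let go at the end. Never touch the plug with the fingers themselves, and leave the tin, brush, shoe horn and boot tree where they are.

Things in the scene. Friction and masses are not known exactly. Their poses are not given: they have to be found in the camera images.
- caddy: fixed wooden caddy plate, 8 mm thick, z up. Origin on its underside, below the plug's nominal place; in its own frame the plate spans x -45 to +130 mm and y -47 to +148 mm. The clear hood (58 x 58 mm, top at z 47 mm) covers the plug and slides to +y; the clamp knob stands at x +88, y +43 mm. The -x side is free of parts
- hood_handle (a point): middle of the hood's handle, 66 mm above the work surface: an upright white bar 48 mm long along the caddy's x, 12 mm wide along its y, 47 to 77 mm above the surface. The hood has walls at -x, +x and +y and is open at -y, so it slides off over the plug. A metal lug on it (10 to 20 mm above the surface) points to the knob
- hood (a joint): travel of the hood along the caddy's +y axis in m: 0 = over the plug, 0.10 = fully aside (end stop). Friction 1.5 N; it stays where it is left. The clamp's cam blocks it within a few mm of closed until the knob has been turned to about 1 rad
- clamp_grip (a point): point on the clamp knob's vertical axis, 45 mm above the work surface. The knob is an upright black bar 46 x 14 mm, 22 to 54 mm above the surface; under it a hub of 24 mm diameter and a quarter-round cam of 32 mm radius, all below 22 mm. The point turns with the knob: the bar's length lies 0.70 rad clockwise (from above) of the point's x axis
- clamp (a joint): angle of the clamp knob in rad, growing anticlockwise seen from above; at 0 the axes of point clamp_grip are the caddy's. 0 = locked, 1.45 = end stop, free; starts between 0 and 0.15. Friction 0.05 N m; it stays where it is left
- plug: upright cylinder of hard black wax polish, 30 mm diameter, 26 mm high, about 28 g, standing on the caddy plate (8 mm above the work surface) under the hood, within 5 mm of the middle. Its origin is the centre of its underside
- tongs: steel spring tongs, 187 mm long, 100 g, lying with the arms side by side: they close in the horizontal plane. Origin on the underside, on the centre line, below the middle of the grip plates, near the centre of mass; x to the jaws, z up. The hinge block (46 mm wide, 28 high) is at x -100 to -78 mm
- tongs_grip (a point): point midway between the two black grip plates, 18 mm above the tongs' origin. The plates are 46 mm long along x and reach from 4 to 32 mm above the underside; open they measure 65 mm over their outsides. The spring pushes each plate out with 5 N when open, 10 N on the plug: the tongs can be carried half open, pinched to about 56 mm, then squeezed further
- tongs_jaws (a point): point midway between the jaws, 70 mm ahead (+x) of the tongs' origin and 11 mm above their underside. The jaws are flat upright plates 28 mm long and 22 mm high, down to the underside; open they are 67 mm apart inside, 76 mm over their outsides. With the grip plates pinched to 44 mm they are parallel and 30 mm apart
- tongs_left (a joint): closing angle of the tongs' left arm in rad (the right arm mirrors it): 0 = open, about 0.12 = closed on the plug, 0.20 = stop
- tin: closed round black shoe-polish tin, 76 mm across, 26 mm high; bystander
- brush: oval wooden shoe brush, 140 x 54 x 40 mm, lying on its bristles; bystander
- shoehorn: chrome shoe horn about 170 mm long, lying flat; bystander
- boot_tree: green plastic boot tree about 285 mm long, 50 mm high, lying flat; bystander

How it is judged:
By the outcome, as a careful person would: the job done as asked, in the order asked, and still so for the second after the job is handed in, while the arm keeps its last pose, push and grip.
It also fails if it takes over 64 s, if anything falls off the work surface, if the arm or the gripper's body presses on something with over 40 N, if the wrist force passes 120 N, or if a joint passes its speed limit or range.

## Working session

There is one attempt and no reset: what is moved stays moved. The work goes in short steps, Python scripts to look and compute and a shell command to move; the robot and the scene stay as the last step left them, time stands still between calls to the robot, and variables do not carry over. Pictures are saved under pics/ and viewed, about 8 in all and at most 12, crops included, and the job is handed in when it is done.

```bash
mkdir -p pics; cat > h.py <<'E'
import numpy as np, cv2
from plant import manip
def snap(n,f):
    p=manip.camera_params(n); im=manip.camera(n); cv2.imwrite('pics/'+f+'.png',im[...,::-1]); return im,p
def ray(p,uv,z):
    T=np.array(p['pose']); d=T[:3,:3]@np.array([(uv[0]-p['cx'])/p['fx'],(uv[1]-p['cy'])/p['fy'],1]); o=T[:3,3]
    return o+d*(z-o[2])/d[2]
def proj(p,P):
    T=np.array(p['pose']); c=T[:3,:3].T@(np.array(P)-T[:3,3]); return np.array([p['fx']*c[0]/c[2]+p['cx'],p['fy']*c[1]/c[2]+p['cy']])
E
python3 - <<'E'
from h import *
for n in('top','scene'):
    im,p=snap(n,n+'0'); print(n,p['fx'],np.round(p['pose'],3).tolist())
    cv2.imwrite('pics/%s0.png'%n,cv2.resize(im[...,::-1],(800,600),interpolation=cv2.INTER_CUBIC))
s=manip.get_state();print(s['t'],s['ee_pos'],s['orientation'],s['grip_width'],s['force'])
E
```

```text
top 528.070919264469 [[-0.029, -0.998, 0.054, 0.474], [-1.0, 0.028, -0.008, 0.035], [0.007, -0.054, -0.998, 1.793], [0.0, 0.0, 0.0, 1.0]]
scene 459.13124278443314 [[0.254, 0.744, -0.618, 1.464], [0.967, -0.202, 0.153, -0.198], [-0.011, -0.637, -0.771, 1.209], [0.0, 0.0, 0.0, 1.0]]
0.1 [0.18986465 0.51577065 0.25524166] [[-9.38416316e-01  3.45505484e-01 -8.82445567e-04]
 [ 3.45506547e-01  9.38414635e-01 -1.78837621e-03]
 [ 2.10206046e-04 -1.98313214e-03 -9.99998011e-01]] 0.08544290854628213 [ 0.75371888 -0.17958429 -0.05044961]
```

View pics/top0.png

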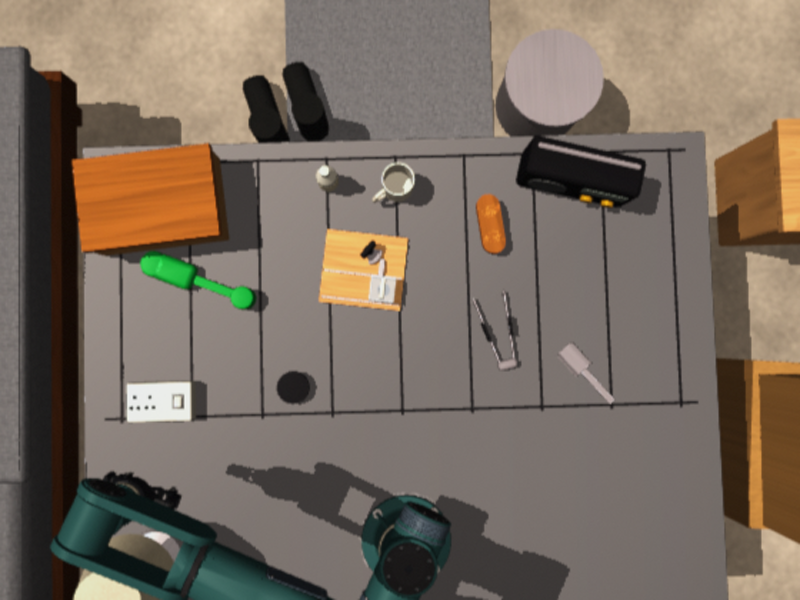

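View pics/scene0.png

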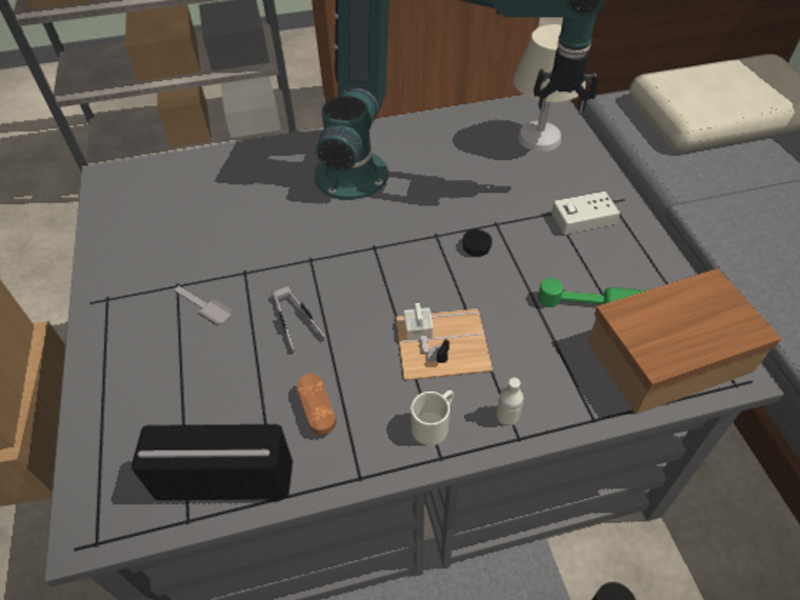

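The top view shows the caddy at about (365,270), with the hood at (383,288) and the knob at (370,248). The tongs' hinge is at (508,365), with the jaws at (475,297) and (505,293). The scene view agrees. Next I'll get coarse positions, then look with the wrist camera.

```bash
python3 - <<'E'
from h import *
p=manip.camera_params('top');k=.7
for n,u,v,z in [('c1',327,230,.008),('c2',408,237,.008),('c3',400,310,.008),('c4',320,301,.008),('hoodtop',383,288,.047),('knob',370,248,.05),('hinge',508,365,.02),('jawL',475,297,.01),('jawR',505,293,.01),('tin',294,387,.02),('brush',491,222,.03),('horn',573,357,0),('tree',242,297,.03),('mug',397,178,.05)]:
    print(n,np.round(ray(p,(u*k,v*k),z),3))
w=manip.camera_params('wrist');s=manip.get_state();T=np.array(w['pose']);R=np.array(s['orientation'])
print(w['fx'],w['cx'],'cam in tool',R.T@(T[:3,3]-s['ee_pos']),(R.T@T[:3,:3]).round(3).tolist())
E
```

```text
c1 [0.732 0.166 0.008]
c2 [ 0.71  -0.026  0.008]
c3 [ 0.537 -0.002  0.008]
c4 [0.563 0.187 0.008]
hoodtop [0.587 0.037 0.047]
knob [0.681 0.065 0.05 ]
hinge [ 0.4   -0.251  0.02 ]
jawL [ 0.562 -0.18   0.01 ]
jawR [ 0.57  -0.251  0.01 ]
tin [0.363 0.251 0.02 ]
brush [ 0.737 -0.221  0.03 ]
horn [ 0.414 -0.409  0.   ]
tree [0.577 0.367 0.03 ]
mug [ 0.843 -0.003  0.05 ]
309.5800714460962 274.9501847641799 cam in tool [ 0.08276087 -0.00051415 -0.11763511] [[-0.001, -0.947, -0.32], [1.0, -0.001, 0.0], [-0.001, -0.32, 0.947]]
```

```bash
cat >> h.py <<'E'
def go(P,yaw=None,n=None):
    "print total tool-axes shift (mm) to world TCP P at current orientation, and tool-z turn (rad) to put tool y at yaw deg"
    s=manip.get_state();R=np.array(s['orientation']);d=R.T@(np.array(P)-s['ee_pos'])*1000
    a=np.degrees(np.arctan2(R[1,1],R[0,1])); 
    print('t',s['t'],'ee',np.round(s['ee_pos'],4),'yaw %.1f'%a,'tilt',np.round(R[:,2],4),'shift mm',d.round(1), '|d|',np.linalg.norm(d).round(),'dr_z %.3f'%(np.radians(a-yaw) if yaw is not None else 0),'F',np.round(s['force'],1),'w',round(s['grip_width']*1000,1))
def cad(o,yaw,x,y): # caddy-frame mm -> world
    c,s=np.cos(np.radians(yaw)),np.sin(np.radians(yaw)); return np.array([o[0]+(c*x-s*y)/1000,o[1]+(s*x+c*y)/1000])
E
python3 -m handwheel '[{"translation":[-44,-18,0],"dr":[0,0,0],"grip":85},{"translation":[-44,-18,0],"dr":[0,0,0],"grip":85},{"translation":[-44,-18,0],"dr":[0,0,0],"grip":85},{"translation":[-44,-18,0],"dr":[0,0,0],"grip":85},{"translation":[-44,-18,0],"dr":[0,0,0],"grip":85},{"translation":[-44,-18,0],"dr":[0,0,0],"grip":85},{"translation":[-44,-18,0],"dr":[0,0,0],"grip":85},{"translation":[-44,-18,0],"dr":[0,0,0],"grip":85},{"translation":[-44,-18,0],"dr":[0,0,0],"grip":85},{"translation":[-44,-18,0],"dr":[0,0,0],"grip":85},{"translation":[-44,-18,0],"dr":[0,0,0],"grip":85},{"translation":[-44,-18,0],"dr":[0,0,0],"grip":85},{"translation":[-44,-18,0],"dr":[0,0,0],"grip":85},{"translation":[0,0,0],"dr":[0,0,0.14],"grip":85},{"translation":[0,0,0],"dr":[0,0,0.14],"grip":85},{"translation":[0,0,0],"dr":[0,0,0.13],"grip":85},{"translation":[0,0,0],"dr":[0,0,0],"grip":85}]'
python3 - <<'E'
from h import *
im,p=snap('wrist','w1'); cv2.imwrite('pics/w1.png',cv2.resize(im[...,::-1],(800,600),interpolation=cv2.INTER_CUBIC))
np.save('w1.npy',im); import pickle; pickle.dump(p,open('w1.pkl','wb'))
go([.681,.069,.25],46)
E
```

```text
t: 1.8
ee_pos: [0.6459, 0.0986, 0.2553]
orientation: [[-0.723, 0.691, -0.002], [0.691, 0.723, -0.0], [0.001, -0.001, -1.0]]
force: [-1.2, 0.6, 0.2]
grip_width: 0.0851
t 1.85 ee [0.6458 0.0988 0.2555] yaw 46.4 tilt [-0.0013 -0.     -1.    ] shift mm [-46.1   2.6   5.5] |d| 46.0 dr_z 0.008 F [-0.2  0.2 -0.5] w 85.4
```

View pics/w1.png

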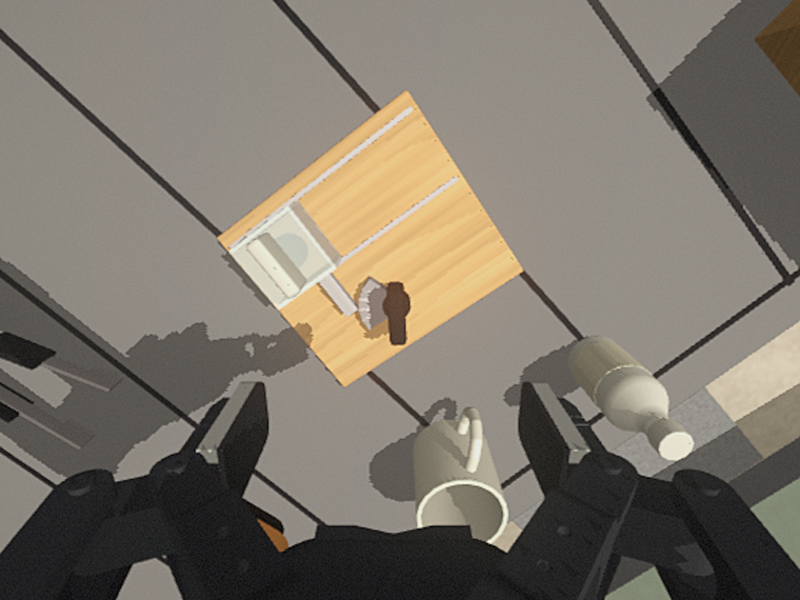

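The wrist view shows the caddy corners at about (219,240), (408,92), (522,271) and (344,386). The knob bar runs from (398,283) to (398,343), the handle from (258,240) to (292,288), and the plug is near (290,250) under the hood. I'll fit the corners and the knob.

```bash
cat > m.py <<'E'
from h import *; import pickle
im=np.load('w1.npy');p=pickle.load(open('w1.pkl','rb'))
hsv=cv2.cvtColor(im,cv2.COLOR_RGB2HSV)
m=((hsv[...,0]>8)&(hsv[...,0]<25)&(hsv[...,1]>90)&(hsv[...,2]>110)).astype(np.uint8)
m[:60]=0;m[290:]=0;m[:,380:]=0
m=cv2.morphologyEx(m,cv2.MORPH_OPEN,np.ones((3,3)))
pts=np.argwhere(m)[:,::-1].astype(float)
W=np.array([ray(p,q,.008)[:2] for q in pts]).astype(np.float32)*1000
r=cv2.minAreaRect(W);print(r);print(cv2.boxPoints(r))
k=.7
for n,u,v,z in [('D',219,240,.008),('A',408,92,.008),('B',522,271,.008),('C',344,386,.008),('handle1',258,240,.077),('handle2',292,288,.077)]:
    print(n,np.round(ray(p,(u*k,v*k),z),4))
g=(im.max(2)<75).astype(np.uint8); x0,x1,y0,y1=265,292,192,245
b=np.zeros_like(g);b[y0:y1,x0:x1]=g[y0:y1,x0:x1]
n,l,st,c=cv2.connectedComponentsWithStats(b);i=1+st[1:,4].argmax();print(st[i])
K=np.array([ray(p,q[::-1].astype(float),.054)[:2] for q in np.argwhere(l==i)]).astype(np.float32)*1000
r=cv2.minAreaRect(K);print('knob',r)
E
python3 m.py
```

```text
((634.8925170898438, 83.12742614746094), (194.24453735351562, 174.62535095214844), 81.92598724365234)
[[534.80426     -0.76885986]
 [707.69867    -25.295364  ]
 [734.9808     167.02371   ]
 [562.08636    191.55022   ]]
D [ 5.385e-01 -4.000e-04  8.000e-03]
A [0.5653 0.1908 0.008 ]
B [0.7346 0.1656 0.008 ]
C [ 0.7071 -0.024   0.008 ]
handle1 [0.5657 0.0481 0.077 ]
handle2 [0.6046 0.0394 0.077 ]
[283 227   1  13  13]
knob ((691.6140747070312, 66.40351867675781), (4.7326087951660156e-05, 14.570270538330078), 46.69446563720703)
```

```bash
python3 - <<'E'
from h import *; import pickle
im=np.load('w1.npy');p=pickle.load(open('w1.pkl','rb'))
o=cad([.6349,.0831],-8.07,-42.5,-50.5);print('o',o,'knob',cad(o,-8.07,88,43))
a=ray(p,(397*.7,283*.7),.054);b=ray(p,(398*.7,344*.7),.054);d=b-a
print(a,b,(a+b)/2,np.hypot(*d[:2]),np.degrees(np.arctan2(d[1],d[0])))
go([*cad(o,-8.07,88,43),.05],46)
c=im[180:260,240:320];cv2.imwrite('pics/c1.png',cv2.resize(c[...,::-1],None,fx=6,fy=6,interpolation=cv2.INTER_NEAREST))
E
```

```text
o [0.58573153 0.03906636] knob [0.67889656 0.06928685]
[0.65810185 0.09044496 0.054     ] [0.6950957  0.05629931 0.054     ] [0.67659878 0.07337214 0.054     ] 0.050343526117105734 -42.7072816464591
t 1.85 ee [0.6458 0.0988 0.2555] yaw 46.4 tilt [-0.0013 -0.     -1.    ] shift mm [-44.5   1.6 205.5] |d| 210.0 dr_z 0.008 F [-0.2  0.2 -0.5] w 85.4
```

View pics/c1.png

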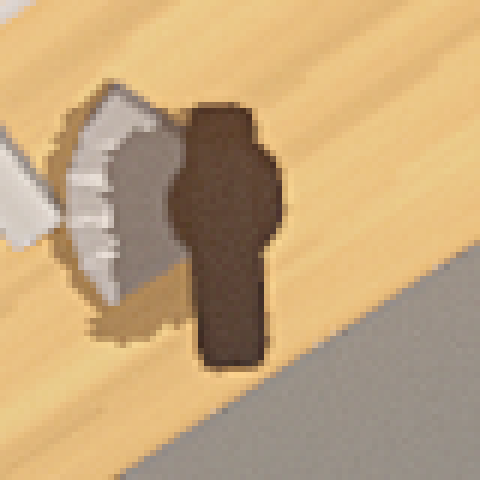

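The crop shows the bar from (222,105) to (235,362), at about -43° in the world, so the clamp angle is about 0.09 rad. I'll descend on the knob.

```bash
python3 -m handwheel '[{"translation":[-43,2,0],"dr":[0,0,0],"grip":85},{"translation":[0,0,40],"dr":[0,0,0],"grip":70},{"translation":[0,0,40],"dr":[0,0,0],"grip":60},{"translation":[0,0,40],"dr":[0,0,0],"grip":50},{"translation":[0,0,40],"dr":[0,0,0],"grip":50},{"translation":[0,0,30],"dr":[0,0,0],"grip":50},{"translation":[0,0,15],"dr":[0,0,0],"grip":50},{"translation":[0,0,0],"dr":[0,0,0],"grip":50}]' 40
python3 - <<'E'
from h import *
go([.6785,.0695,.050],47); snap('wrist','w2')
E
```

```text
t: 2.65
ee_pos: [0.6765, 0.0708, 0.048]
orientation: [[-0.724, 0.69, -0.006], [0.69, 0.724, -0.0], [0.004, -0.004, -1.0]]
force: [0.0, 0.1, -0.3]
grip_width: 0.0504
t 2.65 ee [0.6765 0.0708 0.048 ] yaw 46.4 tilt [-6.2e-03 -1.0e-04 -1.0e+00] shift mm [-2.3  0.5 -2. ] |d| 3.0 dr_z -0.011 F [ 0.   0.1 -0.3] w 50.4
```

View pics/w2.png

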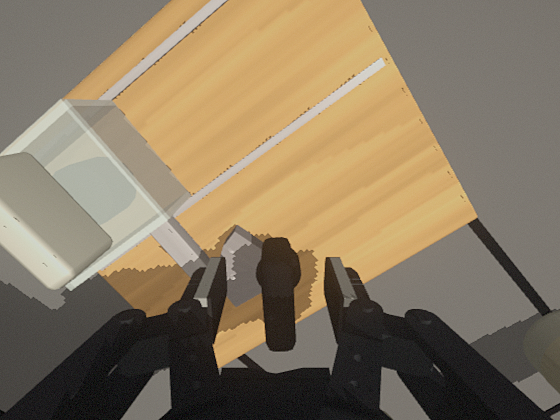

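The bar is centred between the fingers at about (280,290). I'll close and turn.

```bash
python3 -m handwheel '[{"translation":[-2,0,-2],"dr":[0,0,0],"grip":5},{"translation":[0,0,0],"dr":[0,0,0],"grip":5},{"translation":[0,0,0],"dr":[0,0,0],"grip":5},{"translation":[0,0,0],"dr":[0,0,0],"grip":5},{"translation":[0,0,0],"dr":[0,0,0],"grip":5},{"translation":[0,0,0],"dr":[0,0,-0.12],"grip":5},{"translation":[0,0,0],"dr":[0,0,-0.12],"grip":5},{"translation":[0,0,0],"dr":[0,0,-0.12],"grip":5},{"translation":[0,0,0],"dr":[0,0,-0.12],"grip":5},{"translation":[0,0,0],"dr":[0,0,-0.12],"grip":5},{"translation":[0,0,0],"dr":[0,0,-0.12],"grip":5}]' 40
python3 -c "
from h import *
go([.6785,.0695,.050],130);print(manip.get_state()['wrist_torque'])"
```

```text
t: 3.8
ee_pos: [0.6815, 0.0696, 0.0568]
orientation: [[-0.999, 0.038, 0.005], [0.038, 0.999, 0.001], [-0.005, 0.001, -1.0]]
force: [-0.5, 0.8, 5.5]
grip_width: 0.0133
t 3.8 ee [0.6815 0.0696 0.0568] yaw 87.8 tilt [ 0.0053  0.001  -1.    ] shift mm [ 3.  -0.3  6.8] |d| 7.0 dr_z -0.736 F [-0.5  0.8  5.5] w 13.3
[ 0.20711695  0.18446311 -0.0049871 ]
```

```bash
python3 -m handwheel '[{"translation":[0,0,0],"dr":[0,0,-0.12],"grip":5},{"translation":[0,0,0],"dr":[0,0,-0.12],"grip":5},{"translation":[0,0,0],"dr":[0,0,-0.12],"grip":5},{"translation":[0,0,0],"dr":[0,0,-0.12],"grip":5},{"translation":[0,0,0],"dr":[0,0,-0.10],"grip":5},{"translation":[0,0,0],"dr":[0,0,-0.06],"grip":5},{"translation":[0,0,0],"dr":[0,0,-0.04],"grip":5},{"translation":[0,0,0],"dr":[0,0,0],"grip":5}]' 40
python3 -c "
from h import *
go([.6785,.0695,.050],130);print(manip.get_state()['wrist_torque'])"
```

```text
t: 4.6
ee_pos: [0.6813, 0.0707, 0.0568]
orientation: [[-0.804, -0.594, 0.005], [-0.594, 0.804, 0.003], [-0.006, -0.0, -1.0]]
force: [-1.1, 3.2, 6.1]
grip_width: 0.0137
t 4.6 ee [0.6813 0.0707 0.0568] yaw 126.5 tilt [ 0.0048  0.0033 -1.    ] shift mm [3.  0.6 6.8] |d| 7.0 dr_z -0.062 F [-1.1  3.2  6.1] w 13.7
[ 0.57398833  0.24556609 -0.70452547]
```

It's at the stop: the clamp angle is about 1.47 rad and the resisting torque is 0.7 N m. I'll release, rise and look at the hood.

```bash
python3 -m handwheel '[{"translation":[0,0,0],"dr":[0,0,0],"grip":50},{"translation":[0,0,0],"dr":[0,0,0],"grip":50},{"translation":[0,0,0],"dr":[0,0,0],"grip":50},{"translation":[0,0,-30],"dr":[0,0,0],"grip":50},{"translation":[0,0,-40],"dr":[0,0,0],"grip":50},{"translation":[0,0,-30],"dr":[0,0,0],"grip":50},{"translation":[0,0,0],"dr":[0,0,0.13],"grip":50},{"translation":[0,0,0],"dr":[0,0,0.13],"grip":50},{"translation":[0,0,0],"dr":[0,0,0.13],"grip":50},{"translation":[0,0,0],"dr":[0,0,0.13],"grip":50},{"translation":[0,0,0],"dr":[0,0,0.13],"grip":50},{"translation":[0,0,0],"dr":[0,0,0.13],"grip":50},{"translation":[0,0,0],"dr":[0,0,0],"grip":50}]' 40
python3 -c "
from h import *
im,p=snap('wrist','w3');o=[.5857,.0391]
go([*cad(o,-8.07,0,0),.080],81.9)"
```

```text
t: 5.9
ee_pos: [0.6798, 0.069, 0.1529]
orientation: [[-0.99, 0.142, -0.001], [0.142, 0.99, -0.0], [0.001, -0.0, -1.0]]
force: [-0.6, -0.7, -0.3]
grip_width: 0.0496
t 5.95 ee [0.6798 0.0691 0.153 ] yaw 82.0 tilt [-5.e-04 -1.e-04 -1.e+00] shift mm [ 88.9 -42.9  73. ] |d| 123.0 dr_z 0.001 F [ 0.4  0.2 -1. ] w 50.2
```

View pics/w3.png

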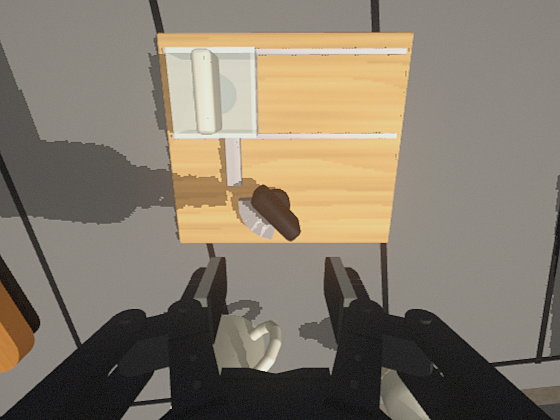

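The knob has turned and the cam is clear of the lug. The handle spans roughly (193-220, 50-133).

```bash
python3 - <<'E'
from h import *
p=manip.camera_params('wrist')
for q,z in [((204,50),.077),((210,122),.077),((197,85),.077),((215,85),.077),((232,97),.034),((165,48),.047),((258,48),.047),((255,136),.047)]: print(q,ray(p,q,z).round(4))
go([.5857,.0391,.072],81.9)
E
```

```text
(204, 50) [0.5643 0.0448 0.077 ]
(210, 122) [0.6031 0.04   0.077 ]
(197, 85) [0.5817 0.0368 0.077 ]
(215, 85) [0.5832 0.0472 0.077 ]
(232, 97) [0.5895 0.0504 0.034 ]
(165, 48) [0.5544 0.0145 0.047 ]
(258, 48) [0.5629 0.0743 0.047 ]
(255, 136) [0.6179 0.0633 0.047 ]
t 5.95 ee [0.6798 0.0691 0.153 ] yaw 82.0 tilt [-5.e-04 -1.e-04 -1.e+00] shift mm [ 88.9 -42.8  81. ] |d| 128.0 dr_z 0.001 F [ 0.4  0.2 -1. ] w 50.2
```

```bash
python3 -m handwheel '[{"translation":[44,-21,0],"dr":[0,0,0],"grip":50},{"translation":[44,-20,0],"dr":[0,0,0],"grip":50},{"translation":[0,0,40],"dr":[0,0,0],"grip":50},{"translation":[0,0,29],"dr":[0,0,0],"grip":50},{"translation":[0,0,0],"dr":[0,0,0],"grip":4},{"translation":[0,0,0],"dr":[0,0,0],"grip":4},{"translation":[0,0,0],"dr":[0,0,0],"grip":4},{"translation":[0,0,0],"dr":[0,0,0],"grip":4},{"translation":[0,0,0],"dr":[0,0,0],"grip":4},{"translation":[0,10,0],"dr":[0,0,0],"grip":4},{"translation":[0,15,0],"dr":[0,0,0],"grip":4},{"translation":[0,15,0],"dr":[0,0,0],"grip":4}]' 30
python3 -c "
from h import *
go(cad([.5857,.0411],-8.07,0,100).tolist()+[.083],81.9)"
```

```text
t: 7.15
ee_pos: [0.5939, 0.082, 0.086]
orientation: [[-0.99, 0.142, 0.003], [0.142, 0.99, 0.0], [-0.003, 0.001, -1.0]]
force: [-0.3, -1.5, 5.1]
grip_width: 0.0112
t 7.15 ee [0.5939 0.082  0.086 ] yaw 81.8 tilt [ 3.3e-03  2.0e-04 -1.0e+00] shift mm [ 2.5 58.3  3.1] |d| 58.0 dr_z -0.001 F [-0.3 -1.5  5.1] w 11.2
```

```bash
python3 -m handwheel '[{"translation":[0,15,0],"dr":[0,0,0],"grip":4},{"translation":[0,15,0],"dr":[0,0,0],"grip":4},{"translation":[0,12,0],"dr":[0,0,0],"grip":4},{"translation":[0,8,0],"dr":[0,0,0],"grip":4},{"translation":[0,6,0],"dr":[0,0,0],"grip":4},{"translation":[0,3,0],"dr":[0,0,0],"grip":4},{"translation":[0,3,0],"dr":[0,0,0],"grip":4},{"translation":[0,0,0],"dr":[0,0,0],"grip":4}]' 30
python3 -c "
from h import *
go(cad([.5857,.0411],-8.07,0,100).tolist()+[.083],81.9)"
```

```text
t: 7.95
ee_pos: [0.6019, 0.1389, 0.086]
orientation: [[-0.99, 0.142, 0.001], [0.142, 0.99, -0.01], [-0.002, -0.009, -1.0]]
force: [-3.4, -13.8, 7.6]
grip_width: 0.0114
t 7.95 ee [0.6019 0.1389 0.086 ] yaw 81.8 tilt [ 8.0e-04 -9.5e-03 -1.0e+00] shift mm [2.3 0.9 3. ] |d| 4.0 dr_z -0.001 F [ -3.4 -13.8   7.6] w 11.4
```

The hood is at its end stop (13.8 N). I'll release, rise, move over the tongs and turn the tool.

```bash
python3 -m handwheel '[{"translation":[0,-1,0],"dr":[0,0,0],"grip":50},{"translation":[0,0,0],"dr":[0,0,0],"grip":50},{"translation":[0,0,0],"dr":[0,0,0],"grip":50},{"translation":[0,0,-40],"dr":[0,0,0],"grip":70},{"translation":[0,0,-45],"dr":[0,0,0],"grip":85},{"translation":[0,0,-45],"dr":[0,0,0],"grip":85},{"translation":[0,0,-40],"dr":[0,0,0],"grip":85},{"translation":[7,-43,0],"dr":[0,0,0],"grip":85},{"translation":[7,-43,0],"dr":[0,0,0],"grip":85},{"translation":[7,-43,0],"dr":[0,0,0],"grip":85},{"translation":[7,-43,0],"dr":[0,0,0],"grip":85},{"translation":[7,-43,0],"dr":[0,0,0],"grip":85},{"translation":[7,-43,0],"dr":[0,0,0],"grip":85},{"translation":[7,-43,0],"dr":[0,0,0],"grip":85},{"translation":[7,-43,0],"dr":[0,0,0],"grip":85},{"translation":[7,-40,0],"dr":[0,0,0],"grip":85}]'
python3 -m handwheel '[{"translation":[0,0,0],"dr":[0,0,0.14],"grip":85},{"translation":[0,0,0],"dr":[0,0,0.14],"grip":85},{"translation":[0,0,0],"dr":[0,0,0.14],"grip":85},{"translation":[0,0,0],"dr":[0,0,0.14],"grip":85},{"translation":[0,0,0],"dr":[0,0,0.14],"grip":85},{"translation":[0,0,0],"dr":[0,0,0.14],"grip":85},{"translation":[0,0,0],"dr":[0,0,0.14],"grip":85},{"translation":[0,0,0],"dr":[0,0,0.14],"grip":85},{"translation":[0,0,0],"dr":[0,0,0.14],"grip":85},{"translation":[0,0,0],"dr":[0,0,0.14],"grip":85},{"translation":[0,0,0],"dr":[0,0,0.14],"grip":85},{"translation":[0,0,0],"dr":[0,0,0.14],"grip":85},{"translation":[0,0,0],"dr":[0,0,0.14],"grip":85},{"translation":[0,0,0],"dr":[0,0,0.14],"grip":85},{"translation":[0,0,0],"dr":[0,0,0.14],"grip":85},{"translation":[0,0,0],"dr":[0,0,0.14],"grip":85},{"translation":[0,0,0],"dr":[0,0,0.14],"grip":85},{"translation":[0,0,0],"dr":[0,0,0.14],"grip":85},{"translation":[0,0,0],"dr":[0,0,0.14],"grip":85},{"translation":[0,0,0],"dr":[0,0,0.13],"grip":85}]'
python3 - <<'E'
from h import *; import pickle
im,p=snap('wrist','w4');np.save('w4.npy',im);pickle.dump(p,open('w4.pkl','wb'))
go([.487,-.232,.1],-78)
E
```

```text
t: 9.55
ee_pos: [0.484, -0.2309, 0.2541]
orientation: [[-0.99, 0.142, 0.001], [0.142, 0.99, 0.001], [-0.001, 0.001, -1.0]]
force: [0.6, 0.3, -0.3]
grip_width: 0.0851
t: 11.55
ee_pos: [0.4848, -0.2291, 0.2539]
orientation: [[0.979, 0.203, 0.0], [0.203, -0.979, 0.001], [0.0, -0.001, -1.0]]
force: [0.7, 0.4, 0.3]
grip_width: 0.0851
t 11.6 ee [ 0.4848 -0.2291  0.2539] yaw -78.5 tilt [ 2.0e-04  1.1e-03 -1.0e+00] shift mm [  1.5   3.5 153.9] |d| 154.0 dr_z -0.008 F [0.9 0.6 0.3] w 85.4
```

View pics/w4.png

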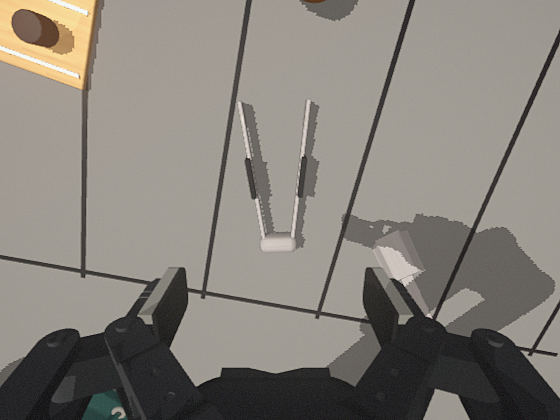

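The plug is uncovered at about (36,28). The tongs' hinge is at (279,240), the plates are near (251,178) and (302,177), and the jaw tips are at (240,102) and (309,101).

```bash
python3 - <<'E'
from h import *; import pickle
im=np.load('w4.npy');p=pickle.load(open('w4.pkl','rb'))
g=np.zeros(im.shape[:2],np.uint8);g[140:215,235:325]=(im.max(2)<62)[140:215,235:325]
n,l,st,c=cv2.connectedComponentsWithStats(g)
for i in range(1,n):
    if st[i,4]>30: print(st[i],c[i],ray(p,c[i],.018).round(4))
for q,z in [((279,236),.028),((263,238),.028),((296,236),.028),((240,102),.022),((309,101),.022)]: print(q,ray(p,q,z).round(4))
cr=im[90:260,225:330];cv2.imwrite('pics/c2.png',cv2.resize(cr[...,::-1],None,fx=3.5,fy=3.5,interpolation=cv2.INTER_NEAREST))
E
```

```text
[246 158  10  40  48] [251.72916667 177.33333333] [ 0.4789 -0.2023  0.018 ]
(279, 236) [ 0.4167 -0.2478  0.028 ]
(263, 238) [ 0.4102 -0.2293  0.028 ]
(296, 236) [ 0.4209 -0.2679  0.028 ]
(240, 102) [ 0.5584 -0.1754  0.022 ]
(309, 101) [ 0.5742 -0.2474  0.022 ]
```

View pics/c2.png

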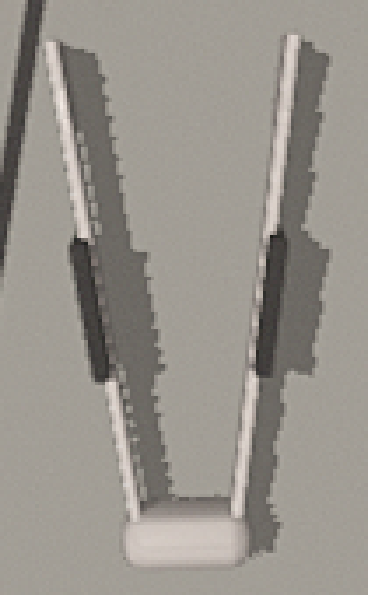

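```bash
python3 - <<'E'
from h import *; import pickle
p=pickle.load(open('w4.pkl','rb'))
L=ray(p,(251.1,178.3),.032);R=ray(p,(302.7,176.8),.032);H=ray(p,(278.4,238),.028);J=(ray(p,(239.5,102.5),.022)+ray(p,(308.5,101),.022))/2
c=(L+R)/2;print(L,R,c,np.linalg.norm(L-R),'H',H,np.linalg.norm((c-H)[:2]),'J',J,np.linalg.norm((J-c)[:2]))
d=J-H;a=np.degrees(np.arctan2(d[1],d[0]));e=L-R;print('axis',a,'perp to plates',np.degrees(np.arctan2(-e[0],e[1])))
d/=np.linalg.norm(d[:2]); o=H+78*d/1000;print('o from hinge',o)
go([*c[:2],.05],a-90)
E
```

```text
[ 0.48108292 -0.2021975   0.032     ] [ 0.49445957 -0.25850195  0.032     ] [ 0.48777125 -0.23034973  0.032     ] 0.057871634162852036 H [ 0.41396389 -0.24761093  0.028     ] 0.07579891721676692 J [ 0.56594345 -0.21095313  0.022     ] 0.08054266751499499
axis 13.56084399585728 perp to plates 13.36440407328432
o from hinge [ 0.48978936 -0.22932166  0.02500649]
t 11.6 ee [ 0.4848 -0.2291  0.2539] yaw -78.5 tilt [ 2.0e-04  1.1e-03 -1.0e+00] shift mm [  2.6   2.  203.9] |d| 204.0 dr_z -0.035 F [0.9 0.6 0.3] w 85.4
```

```bash
python3 -m handwheel '[{"translation":[3.5,2,40],"dr":[0,0,-0.035],"grip":85.4},{"translation":[0,0,45],"dr":[0,0,0],"grip":85.4},{"translation":[0,0,45],"dr":[0,0,0],"grip":85.4},{"translation":[0,0,40],"dr":[0,0,0],"grip":85.4},{"translation":[0,0,20],"dr":[0,0,0],"grip":85.4},{"translation":[0,0,0],"dr":[0,0,0],"grip":85.4}]' 25
python3 - <<'E'
from h import *
im,p=snap('wrist','w5')
go([.4887,-.230,.037],-76.5)
E
```

```text
t: 12.2
ee_pos: [0.4857, -0.2289, 0.0597]
orientation: [[0.97, 0.244, -0.008], [0.244, -0.97, 0.005], [-0.006, -0.007, -1.0]]
force: [0.4, -0.3, 0.9]
grip_width: 0.0853
t 12.25 ee [ 0.4874 -0.23    0.0625] yaw -75.9 tilt [-0.0033  0.0026 -1.    ] shift mm [ 1.3  0.4 25.5] |d| 26.0 dr_z 0.010 F [0.2 0.  0.1] w 85.5
```

View pics/w5.png

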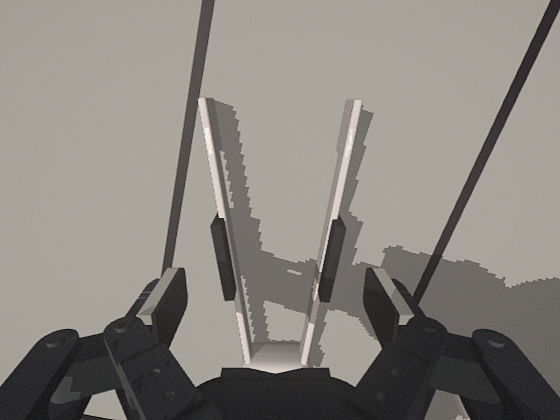

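The plates are at columns of about 222 and 338, between the fingers at 185 and 365, so the tongs are centred. I'll check along the axis.

```bash
python3 - <<'E'
from h import *
p=manip.camera_params('wrist')
L=(ray(p,(213,220),.032)+ray(p,(228,296),.032))/2;R=(ray(p,(342,222),.032)+ray(p,(327,297),.032))/2
c=(L+R)/2;print(L,R,c,np.linalg.norm(L-R));e=L-R;print(np.degrees(np.arctan2(-e[0],e[1])))
go([*c[:2],.037],-76.5)
E
```

```text
[ 0.48234633 -0.20124899  0.032     ] [ 0.49632908 -0.26036812  0.032     ] [ 0.4893377  -0.23080856  0.032     ] 0.060750214705168656
13.30696088188088
t 12.25 ee [ 0.4874 -0.23    0.0625] yaw -75.9 tilt [-0.0033  0.0026 -1.    ] shift mm [ 1.8  1.3 25.5] |d| 26.0 dr_z 0.010 F [0.2 0.  0.1] w 85.5
```

Consistent. I'll descend and pinch to about 56 mm.

```bash
python3 -m handwheel '[{"translation":[1.5,1,10],"dr":[0,0,0.01],"grip":85.4},{"translation":[0,0,10],"dr":[0,0,0],"grip":85.4},{"translation":[0,0,5],"dr":[0,0,0],"grip":85.4},{"translation":[0,0,0],"dr":[0,0,0],"grip":70},{"translation":[0,0,0],"dr":[0,0,0],"grip":62},{"translation":[0,0,0],"dr":[0,0,0],"grip":57},{"translation":[0,0,0],"dr":[0,0,0],"grip":56},{"translation":[0,0,0],"dr":[0,0,0],"grip":56},{"translation":[0,0,0],"dr":[0,0,0],"grip":56}]' 30
python3 - <<'E'
from h import *
go([.489,-.230,.037],-76.5)
im,p=snap('scene','s5');P=proj(p,[.5,-.23,.03]);print(P)
E
```

```text
t: 13.15
ee_pos: [0.4914, -0.2323, 0.0415]
orientation: [[0.973, 0.232, 0.004], [0.232, -0.973, -0.001], [0.004, 0.002, -1.0]]
force: [-0.1, 2.4, 5.1]
grip_width: 0.0561
t 13.15 ee [ 0.4914 -0.2323  0.0415] yaw -76.6 tilt [ 0.0041 -0.0014 -1.    ] shift mm [-1.8 -2.8  4.5] |d| 6.0 dr_z -0.002 F [-0.1  2.4  5.1] w 56.1
[205.73399043 222.77235921]
```

```bash
python3 -m handwheel '[{"translation":[0,0,-5],"dr":[0,0,0],"grip":56},{"translation":[0,0,-15],"dr":[0,0,0],"grip":56},{"translation":[0,0,-25],"dr":[0,0,0],"grip":56},{"translation":[0,0,-30],"dr":[0,0,0],"grip":56},{"translation":[0,0,-30],"dr":[0,0,0],"grip":56},{"translation":[0,0,0],"dr":[0,0,0],"grip":56},{"translation":[0,0,0],"dr":[0,0,0],"grip":56}]' 30
python3 - <<'E'
from h import *; import pickle
go([.489,-.230,.15],-98)
a,p=snap('wrist','w6'); b,q=snap('scene','s6');pickle.dump(p,open('w6.pkl','wb'))
u=proj(q,[.5,-.23,.1]).astype(int);print(u)
c=b[max(u[1]-90,0):u[1]+90,max(0,u[0]-90):u[0]+90]
c=cv2.resize(c,(380,380),interpolation=cv2.INTER_CUBIC)
a=cv2.resize(a,(420,315));a=cv2.copyMakeBorder(a,0,65,0,0,cv2.BORDER_CONSTANT)
cv2.imwrite('pics/j6.png',np.hstack([a,c])[...,::-1])
E
```

```text
t: 13.9
ee_pos: [0.4899, -0.232, 0.1447]
orientation: [[0.973, 0.232, 0.001], [0.232, -0.973, -0.001], [0.001, 0.001, -1.0]]
force: [-0.3, -1.0, -1.6]
grip_width: 0.0562
t 13.9 ee [ 0.4899 -0.232   0.1447] yaw -76.6 tilt [ 1.e-03 -7.e-04 -1.e+00] shift mm [-0.4 -2.1 -5.3] |d| 6.0 dr_z 0.373 F [-0.3 -1.  -1.6] w 56.2
[202 209]
```

View pics/j6.png

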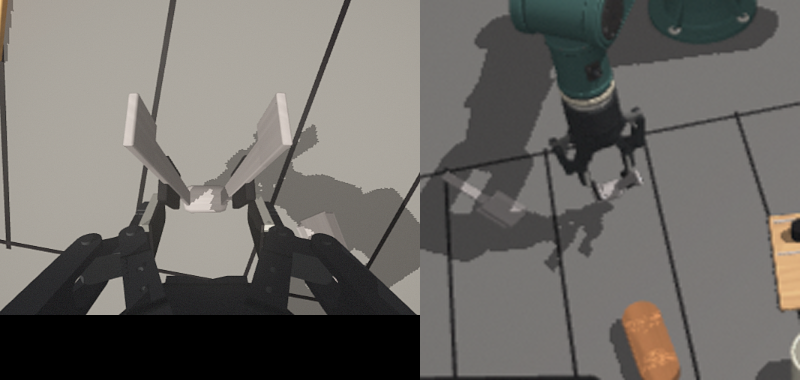

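```bash
python3 - <<'E'
from h import *; import pickle
p=pickle.load(open('w6.pkl','rb'));s=manip.get_state()
o=np.array([.4885,-.2315,.1447-.0415]);a=np.radians(13.4)
for pit in(-40,-20,0,15,30,45):
    x=np.array([np.cos(a),np.sin(a),0]);y=np.array([-np.sin(a),np.cos(a),0]);z=np.array([0,0,1.]);g=o+.018*z
    c,t=np.cos(np.radians(pit)),np.sin(np.radians(pit));x,z=c*x+t*z,c*z-t*x
    f=lambda X,Y,Z:(proj(p,g+x*X+y*Y+z*(Z-.018))*.75).round().tolist()
    print(pit,'Ltip top/bot',f(.084,.03,.022),f(.084,.03,0),'R',f(.084,-.03,.022),'hinge front top L/R',f(-.078,.023,.028),f(-.078,-.023,.028),'bot',f(-.078,.023,0))
E
```

```text
-40 Ltip top/bot [168.0, 98.0] [172.0, 113.0] R [242.0, 98.0] hinge front top L/R [161.0, 350.0] [248.0, 350.0] bot [169.0, 332.0]
-20 Ltip top/bot [161.0, 82.0] [166.0, 91.0] R [249.0, 81.0] hinge front top L/R [169.0, 330.0] [241.0, 330.0] bot [175.0, 303.0]
0 Ltip top/bot [151.0, 75.0] [159.0, 76.0] R [258.0, 75.0] hinge front top L/R [175.0, 302.0] [236.0, 302.0] bot [179.0, 272.0]
15 Ltip top/bot [141.0, 84.0] [150.0, 72.0] R [267.0, 84.0] hinge front top L/R [178.0, 279.0] [233.0, 279.0] bot [181.0, 250.0]
30 Ltip top/bot [130.0, 109.0] [141.0, 80.0] R [278.0, 109.0] hinge front top L/R [180.0, 257.0] [231.0, 257.0] bot [182.0, 228.0]
45 Ltip top/bot [120.0, 155.0] [129.0, 106.0] R [287.0, 155.0] hinge front top L/R [182.0, 235.0] [229.0, 235.0] bot [183.0, 206.0]
```

The wrist view shows the jaws pitched up about 45°, with jaw corners at about (127,95-145) and the hinge at (205,198). So the tongs swivelled in the pads. From w5, the fingertips are only about 13 mm ahead of the TCP when open, so the grip was too high. I'll lower the tongs so the table levels them, then regrip deeper and a little further back.

```bash
python3 -m handwheel '[{"translation":[0,0,25],"dr":[0,0,0],"grip":56},{"translation":[0,0,15],"dr":[0,0,0],"grip":56},{"translation":[0,0,10],"dr":[0,0,0],"grip":56},{"translation":[0,0,10],"dr":[0,0,0],"grip":56},{"translation":[0,0,10],"dr":[0,0,0],"grip":56},{"translation":[0,0,10],"dr":[0,0,0],"grip":56},{"translation":[0,0,10],"dr":[0,0,0],"grip":56},{"translation":[0,0,8],"dr":[0,0,0],"grip":56},{"translation":[0,0,4],"dr":[0,0,0],"grip":56},{"translation":[0,0,0],"dr":[0,0,0],"grip":56},{"translation":[0,0,0],"dr":[0,0,0],"grip":56}]' 30
python3 - <<'E'
from h import *
go([.489,-.230,.041],-76.6)
im,p=snap('wrist','w7')
E
```

```text
t: 15.1
ee_pos: [0.4885, -0.231, 0.0422]
orientation: [[0.973, 0.232, -0.003], [0.232, -0.973, 0.002], [-0.003, -0.003, -1.0]]
force: [-4.0, 2.7, 6.8]
grip_width: 0.0561
t 15.1 ee [ 0.4885 -0.231   0.0422] yaw -76.6 tilt [-0.0033  0.0023 -1.    ] shift mm [ 0.7 -0.8  1.2] |d| 2.0 dr_z -0.000 F [-4.   2.7  6.8] w 56.1
```

View pics/w7.png

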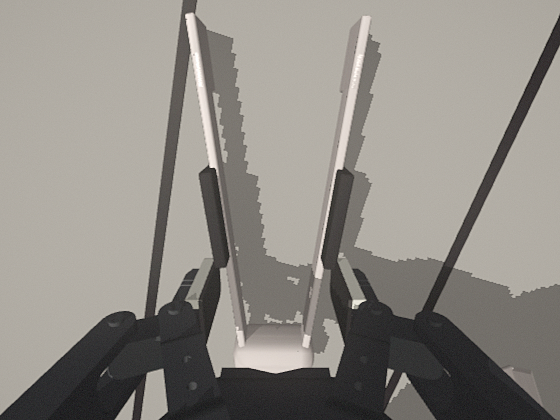

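The tongs are level again. The plates span rows 170-267, with the left at columns 206-222 and the right at 346-331, and lie ahead of the pads.

```bash
python3 - <<'E'
from h import *
p=manip.camera_params('wrist')
A=[ray(p,q,.032) for q in((208,170),(222,265),(345,171),(330,265))]
L=(A[0]+A[1])/2;R=(A[2]+A[3])/2;c=(L+R)/2;e=L-R
print(np.round(A,4),c,np.linalg.norm(e),np.linalg.norm(A[0]-A[1]),'axis',np.degrees(np.arctan2(-e[0],e[1])))
go([*c[:2],.02],np.degrees(np.arctan2(-e[0],e[1]))-90)
# check: hinge front top edge predicted
for a in (13.4,):
  x=np.array([np.cos(np.radians(a)),np.sin(np.radians(a)),0]);y=np.array([-x[1],x[0],0]);o=c*[1,1,0]
  print('hinge',[proj(p,o-.078*x+s*.023*y+[0,0,.028]).round() for s in(1,-1)],'jawtip',[proj(p,o+.084*x+s*.029*y+[0,0,.022]).round() for s in(1,-1)])
  print('tip pts now (tool +x 11,z)', [ (dz,proj(p,np.array(manip.get_state()['ee_pos'])+np.array(manip.get_state()['orientation'])@np.array([.011,-.028,dz])).round()) for dz in(.012,.018,.025)])
E
```

```text
[[ 0.5357 -0.191   0.032 ]
 [ 0.4928 -0.2046  0.032 ]
 [ 0.5485 -0.2469  0.032 ]
 [ 0.5045 -0.2535  0.032 ]] [ 0.52039402 -0.22400452  0.032     ] 0.05378441958785907 0.044977607101617904 axis 13.170668248998906
t 15.15 ee [ 0.4885 -0.231   0.0423] yaw -76.6 tilt [-0.0033  0.0022 -1.    ] shift mm [32.7  0.6 22.2] |d| 39.0 dr_z 0.004 F [-4.   2.   6.7] w 55.8
hinge [array([233., 354.]), array([319., 354.])] jawtip [array([201.,   7.]), array([352.,   7.])]
tip pts now (tool +x 11,z) [(0.012, array([215., 262.])), (0.018, array([218., 256.])), (0.025, array([220., 249.]))]
```

```bash
python3 -m handwheel '[{"translation":[0,0,0],"dr":[0,0,0],"grip":65},{"translation":[0,0,0],"dr":[0,0,0],"grip":75},{"translation":[0,0,-10],"dr":[0,0,0],"grip":85.4},{"translation":[0,0,-10],"dr":[0,0,0],"grip":85.4},{"translation":[0,0,0],"dr":[0,0,0],"grip":85.4},{"translation":[0,0,0],"dr":[0,0,0],"grip":85.4}]' 30
cat > tg.py <<'E'
from h import *
def plates(im,p,z=.032,rows=(60,330),cols=(150,400)):
    g=np.zeros(im.shape[:2],np.uint8);s=np.s_[rows[0]:rows[1],cols[0]:cols[1]]
    g[s]=(im.max(2)<70)[s].astype(np.uint8)
    n,l,st,c=cv2.connectedComponentsWithStats(g)
    for i in range(1,n):
        if st[i,4]>80: print(st[i],c[i].round(1),'box',cv2.minAreaRect(np.argwhere(l==i)[:,::-1].astype(np.float32)))
E
python3 - <<'E'
from tg import *
im,p=snap('wrist','w8');plates(im,p);go([.5,-.22,.02])
E
```

```text
t: 15.75
ee_pos: [0.4904, -0.2321, 0.0632]
orientation: [[0.973, 0.232, 0.002], [0.232, -0.973, -0.001], [0.001, 0.001, -1.0]]
force: [0.4, -0.0, 0.1]
grip_width: 0.0856
[204 160  27  90 775] [219.4 210.2] box ((217.32717895507812, 204.34762573242188), (89.52012634277344, 14.130669593811035), 79.5625228881836)
[316 161  28  90 815] [327.9 210.3] box ((329.0192565917969, 205.9038543701172), (14.512594223022461, 90.80177307128906), 11.309932708740234)
[150 252  19  40 150] [159.1 273. ] box ((159.38758850097656, 271.86981201171875), (8.769230842590332, 42.53847122192383), 22.61986541748047)
[ 150  268   37   62 1392] [171.  304.2] box ((173.30003356933594, 301.9000244140625), (29.068883895874023, 69.31810760498047), 26.56505012512207)
[ 363  268   37   62 1414] [378.7 304.2] box ((376.20001220703125, 301.8999938964844), (68.87089538574219, 29.06888198852539), 63.43495178222656)
t 15.8 ee [ 0.49   -0.2319  0.0627] yaw -76.6 tilt [ 7.e-04 -3.e-04 -1.e+00] shift mm [12.5 -9.3 42.7] |d| 45.0 dr_z 0.000 F [-0.4 -0.3  0.9] w 85.4
```

```bash
python3 - <<'E'
from h import *
p=manip.camera_params('wrist');s=manip.get_state();R=np.array(s['orientation'])
T=lambda q,z:(R.T@(ray(p,q,z)-s['ee_pos'])*1000).round(1)
for z in(.004,.032): print(z,'front',T((208,160),z),T((340,161),z),'rear',T((226,250),z),T((322,251),z))
print('nadir tool x 82.8')
E
```

```text
0.004 front [ 50.9 -38.2  58.7] [50.2 37.3 58.7] rear [ -6.  -30.9  58.6] [-6.8 29.7 58.7]
0.032 front [ 55.8 -32.1  30.7] [55.2 31.4 30.7] rear [  7.9 -25.9  30.6] [ 7.3 25.  30.7]
nadir tool x 82.8
```

```bash
python3 -m handwheel '[{"translation":[12,0,0],"dr":[0,0,0],"grip":85.4},{"translation":[11,-0.5,0],"dr":[0,0,0],"grip":85.4},{"translation":[0,0,20],"dr":[0,0,0],"grip":85.4},{"translation":[0,0,15],"dr":[0,0,0],"grip":85.4},{"translation":[0,0,7],"dr":[0,0,0],"grip":85.4},{"translation":[0,0,0],"dr":[0,0,0],"grip":74},{"translation":[0,0,0],"dr":[0,0,0],"grip":68},{"translation":[0,0,-1],"dr":[0,0,0],"grip":62},{"translation":[0,0,-2],"dr":[0,0,0],"grip":56},{"translation":[0,0,-2],"dr":[0,0,0],"grip":51},{"translation":[0,0,0],"dr":[0,0,0],"grip":51},{"translation":[0,0,0],"dr":[0,0,0],"grip":51}]' 40
python3 - <<'E'
from tg import *
im,p=snap('wrist','w9');go([.5,-.22,.02]);plates(im,p)
E
```

```text
t: 17.0
ee_pos: [0.5121, -0.226, 0.0255]
orientation: [[0.973, 0.232, 0.0], [0.232, -0.973, -0.0], [0.0, 0.0, -1.0]]
force: [-0.4, 0.5, -0.9]
grip_width: 0.0513
t 17.05 ee [ 0.512  -0.2259  0.0253] yaw -76.6 tilt [ 1.e-04  1.e-04 -1.e+00] shift mm [-10.3  -8.6   5.3] |d| 14.0 dr_z 0.000 F [-0.1 -0.9 -1.8] w 50.9
[ 150  225   84  105 3421] [201.7 300.2] box ((191.49996948242188, 277.0), (82.99998474121094, 103.99998474121094), -0.0)
[ 315  228   85  102 3512] [347.4 299.5] box ((356.9999694824219, 278.5), (83.99998474121094, 100.99998474121094), -0.0)
[190 268  14  11  88] [197.  273.1] box ((196.70001220703125, 273.1000061035156), (8.497057914733887, 14.758048057556152), 26.56505012512207)
```

```bash
python3 -m handwheel '[{"translation":[0,0,-4],"dr":[0,0,0],"grip":51},{"translation":[0,0,-8],"dr":[0,0,0],"grip":51},{"translation":[0,0,-12],"dr":[0,0,0],"grip":51},{"translation":[0,0,-16],"dr":[0,0,0],"grip":51},{"translation":[0,0,-20],"dr":[0,0,0],"grip":51},{"translation":[0,0,-20],"dr":[0,0,0],"grip":51},{"translation":[0,0,-20],"dr":[0,0,0],"grip":51},{"translation":[0,0,-10],"dr":[0,0,0],"grip":51},{"translation":[0,0,0],"dr":[0,0,0],"grip":51},{"translation":[0,0,0],"dr":[0,0,0],"grip":51}]' 40
python3 - <<'E'
from tg import *
im,p=snap('wrist','w10');go([.5,-.22,.02]);plates(im,p)
old=cv2.imread('pics/w9.png')[...,::-1]
for I in(old,im):
    b=np.zeros(I.shape[:2],np.uint8);b[:260,170:390]=((I.min(2)>190))[:260,170:390]
    n,l,st,c=cv2.connectedComponentsWithStats(b)
    print([ (st[i].tolist(),c[i].round().tolist()) for i in range(1,n) if st[i,4]>60])
E
```

```text
t: 18.05
ee_pos: [0.5119, -0.2258, 0.1351]
orientation: [[0.973, 0.232, -0.0], [0.232, -0.973, 0.0], [-0.0, -0.0, -1.0]]
force: [-0.0, -0.0, -2.1]
grip_width: 0.0513
t 18.1 ee [ 0.5115 -0.2256  0.1343] yaw -76.6 tilt [-0.0016  0.001  -1.    ] shift mm [ -9.8  -8.  114.3] |d| 115.0 dr_z 0.000 F [-0.6  0.7 -2.2] w 51.2
[ 315  199   85  131 4162] [351.6 291.4] box ((356.9999694824219, 264.0), (83.99998474121094, 129.99996948242188), -0.0)
[ 150  225   84  105 3625] [202.2 297.5] box ((191.49996948242188, 277.0), (82.99998474121094, 103.99998474121094), -0.0)
[([206, 77, 22, 158, 1192], [217.0, 153.0]), ([320, 79, 30, 181, 1312], [336.0, 158.0])]
[([207, 77, 21, 158, 1114], [217.0, 153.0]), ([321, 79, 29, 181, 1210], [336.0, 158.0])]
```

The image of the tongs is unchanged after the lift, so they are held level. Next I'll locate the jaws relative to the TCP, and the plug.

```bash
python3 - <<'E'
from h import *;import pickle
p=manip.camera_params('wrist');s=manip.get_state();R=np.array(s['orientation']);dz=s['ee_pos'][2]-.0255
T=lambda q,z:(R.T@(ray(p,q,z+dz)-s['ee_pos'])*1000).round(1)
for q in((208,77),(347,79)): print(T(q,.022),T(q,0))
print('hingecheck rows for front top edge at x=-70:',proj(p,s['ee_pos']+R@np.array([-.070,0,-.0025])))
im=np.load('w4.npy');p=pickle.load(open('w4.pkl','rb'))
g=np.zeros(im.shape[:2],np.uint8);g[:60,:75]=(im.max(2)<110)[:60,:75]
n,l,st,c=cv2.connectedComponentsWithStats(g);i=1+st[1:,4].argmax();print(st[i],c[i],im[28,36],im[40,60],ray(p,c[i],.021),'lim',ray(p,(st[i][0],28),.034),ray(p,(st[i][0]+st[i][2],28),.02))
o=[.5857,.0391];print(cad(o,-8.07,0,0))
P=cad(o,-8.07,-78,0);go([*P,.15],-98.07)
E
```

```text
[ 90.7 -24.1   3.4] [ 92.3 -28.5  25.4]
[89.9 26.2  3.3] [91.4 31.  25.3]
hingecheck rows for front top edge at x=-70: [275.0345837  417.58880213]
[ 21  10  38  37 553] [45.72332731 31.40144665] [120  99  85] [174 134  86] [0.5852059  0.02697212 0.021     ] lim [0.58262863 0.0413659  0.034     ] [0.59105852 0.01449747 0.02      ]
[0.5857 0.0391]
t 18.1 ee [ 0.5115 -0.2256  0.1343] yaw -76.6 tilt [-0.0016  0.001  -1.    ] shift mm [  60.9 -268.9  -15.5] |d| 276.0 dr_z 0.375 F [-0.6  0.7 -2.2] w 51.2
```

```bash
python3 -m handwheel '[{"translation":[0,0,-5],"dr":[0,0,0.09],"grip":51},{"translation":[0,0,-5],"dr":[0,0,0.1],"grip":51},{"translation":[0,0,-5],"dr":[0,0,0.1],"grip":51},{"translation":[0,0,0],"dr":[0,0,0.085],"grip":51},{"translation":[-3,-20,0],"dr":[0,0,0],"grip":51},{"translation":[-5,-33,0],"dr":[0,0,0],"grip":51},{"translation":[-5,-35,0],"dr":[0,0,0],"grip":51},{"translation":[-5,-35,0],"dr":[0,0,0],"grip":51},{"translation":[-5,-35,0],"dr":[0,0,0],"grip":51},{"translation":[-5,-35,0],"dr":[0,0,0],"grip":51},{"translation":[-5,-35,0],"dr":[0,0,0],"grip":51},{"translation":[-5,-27,0],"dr":[0,0,0],"grip":51},{"translation":[-4,-17,0],"dr":[0,0,0],"grip":51},{"translation":[0,0,0],"dr":[0,0,0],"grip":51},{"translation":[0,0,0],"dr":[0,0,0],"grip":51}]' 40
cat > pl.py <<'E'
from h import *
im,p=snap('wrist','w_%d'%(manip.get_state()['t']*100));s=manip.get_state();R=np.array(s['orientation'])
hsv=cv2.cvtColor(im,cv2.COLOR_RGB2HSV)
b=np.zeros(im.shape[:2],np.uint8);b[:260,170:390]=(im.min(2)>190)[:260,170:390]
n,l,st,c=cv2.connectedComponentsWithStats(b);print('jaws',[ st[i].tolist() for i in range(1,n) if st[i,4]>60])
g=np.zeros_like(b);g[40:330,190:380]=(im.max(2)<135)[40:330,190:380]
g=cv2.morphologyEx(g,cv2.MORPH_OPEN,np.ones((3,3)));n,l,st,c=cv2.connectedComponentsWithStats(g)
for i in range(1,n):
    if st[i,4]>60:
        w=R.T@(ray(p,c[i],.026)-s['ee_pos'])*1000;print('dark',st[i].tolist(),c[i].round(1),'tool',w.round(1),im[l==i].mean(0).round())
u=proj(p,s['ee_pos']+R@np.array([.077,.001,.012]));print('jaw centre px',u);go([.5085,.05,.1],-98.07)
E
python3 pl.py
```

```text
t: 19.6
ee_pos: [0.5082, 0.0492, 0.1492]
orientation: [[0.99, -0.14, -0.002], [-0.14, -0.99, -0.001], [-0.002, 0.001, -1.0]]
force: [0.1, -0.5, -0.7]
grip_width: 0.0515
jaws [[170, 61, 160, 6, 834], [207, 77, 8, 69, 221], [228, 145, 97, 5, 388], [177, 146, 36, 4, 98], [214, 151, 12, 82, 265]]
dark [190, 79, 52, 251, 4887] [217.8 259. ] tool [-47.1 -50.1 123.4] [70. 65. 61.]
dark [258, 87, 40, 42, 1339] [277.3 107.7] tool [ 78.2   1.5 123.3] [101.  73.  59.]
dark [308, 100, 72, 230, 7928] [346.5 252. ] tool [-40.4  61.5 123.5] [76. 73. 69.]
jaw centre px [278.00805885 114.96365188]
t 19.65 ee [0.5084 0.0487 0.1494] yaw -98.1 tilt [-1.7e-03 -5.0e-04 -1.0e+00] shift mm [-0.  -1.4 49.4] |d| 49.0 dr_z -0.001 F [-0.7 -0.2 -0.7] w 51.1
```

```bash
python3 -m handwheel '[{"translation":[0.5,0.3,20],"dr":[0,0,0],"grip":51},{"translation":[0,0,25],"dr":[0,0,0],"grip":51},{"translation":[0,0,20],"dr":[0,0,0],"grip":51},{"translation":[0,0,12],"dr":[0,0,0],"grip":51},{"translation":[0,0,0],"dr":[0,0,0],"grip":51},{"translation":[0,0,0],"dr":[0,0,0],"grip":51}]' 40
python3 pl.py
```

```text
t: 20.25
ee_pos: [0.5097, 0.0483, 0.0738]
orientation: [[0.99, -0.142, 0.001], [-0.142, -0.99, -0.0], [0.001, -0.0, -1.0]]
force: [-0.6, 0.5, -1.1]
grip_width: 0.0512
jaws [[170, 46, 182, 9, 1419], [207, 78, 5, 37, 94], [211, 116, 6, 40, 123], [170, 165, 45, 7, 235], [229, 165, 57, 6, 342], [306, 165, 19, 6, 110]]
dark [358, 40, 7, 31, 158] [361.3  56.7] tool [102.5  42.4  48.6] [101.  94.  87.]
dark [356, 72, 6, 28, 130] [358.8  87.1] tool [88.7 42.3 48.6] [104.  96.  89.]
dark [190, 78, 52, 252, 4965] [217.9 258.8] tool [ -6.9 -33.7  48.4] [68. 63. 59.]
dark [248, 83, 59, 62, 2887] [277.  113.7] tool [76.1  1.5 48.6] [82. 59. 46.]
dark [326, 93, 12, 62, 407] [331.1 124.2] tool [70.8 29.6 48.6] [130. 119. 112.]
dark [272, 92, 108, 238, 12830] [335.9 247.5] tool [ 0.5 36.3 48.4] [79. 75. 71.]
dark [354, 106, 5, 22, 88] [356.1 117.8] tool [74.  42.2 48.6] [99. 91. 84.]
dark [352, 130, 6, 24, 97] [354.3 143. ] tool [61.2 42.3 48.6] [102.  95.  88.]
dark [350, 159, 6, 23, 98] [352.2 171.3] tool [46.1 42.4 48.5] [103.  96.  90.]
jaw centre px [276.14567296 114.45227836]
t 20.3 ee [0.5102 0.0485 0.0744] yaw -98.1 tilt [ 0.0021 -0.     -1.    ] shift mm [ -1.8  -1.3 -25.6] |d| 26.0 dr_z -0.001 F [-0.7 -0.4 -1.2] w 51.5
```

```bash
python3 -m handwheel '[{"translation":[0,0.3,12],"dr":[0,0,0],"grip":51},{"translation":[0,0,12],"dr":[0,0,0],"grip":51},{"translation":[0,0,8],"dr":[0,0,0],"grip":51},{"translation":[0,0,0],"dr":[0,0,0],"grip":51},{"translation":[0,0,0],"dr":[0,0,0],"grip":51}]' 40
python3 pl.py | grep -v "\[3[0-9][0-9]"
```

```text
t: 20.8
ee_pos: [0.5089, 0.0486, 0.0408]
orientation: [[0.99, -0.141, -0.001], [-0.141, -0.99, 0.0], [-0.001, 0.0, -1.0]]
force: [0.3, -0.5, -0.1]
grip_width: 0.051
dark [241, 75, 75, 79, 4663] [277.9 114. ] tool [77.1  1.5 15.3] [79. 61. 52.]
dark [190, 78, 190, 252, 18179] [290.1 264.4] tool [ 7.7  7.5 15.3] [75. 70. 66.]
jaw centre px [276.61482381 114.60961241]
t 20.85 ee [0.5093 0.0486 0.0413] yaw -98.1 tilt [ 1.e-04  1.e-04 -1.e+00] shift mm [ -1.   -1.3 -58.7] |d| 59.0 dr_z -0.000 F [ 0.1 -0.1 -1.5] w 51.2
```

Aligned, with no contact. I'll squeeze the tongs onto the plug.

```bash
python3 -m handwheel '[{"translation":[0,0,0],"dr":[0,0,0],"grip":49},{"translation":[0,0,0],"dr":[0,0,0],"grip":47},{"translation":[0,0,0],"dr":[0,0,0],"grip":45},{"translation":[0,0,0],"dr":[0,0,0],"grip":42},{"translation":[0,0,0],"dr":[0,0,0],"grip":38},{"translation":[0,0,0],"dr":[0,0,0],"grip":38},{"translation":[0,0,0],"dr":[0,0,0],"grip":38},{"translation":[0,0,0],"dr":[0,0,0],"grip":38}]' 45
python3 pl.py | grep -v "\[3[0-9][0-9]"
```

```text
t: 21.65
ee_pos: [0.5094, 0.0485, 0.0417]
orientation: [[0.99, -0.141, 0.001], [-0.141, -0.99, -0.0], [0.001, -0.0, -1.0]]
force: [-0.5, 0.0, 2.9]
grip_width: 0.0426
dark [190, 77, 190, 253, 22713] [290.4 235.6] tool [22.9  7.4 15.7] [74. 67. 62.]
jaw centre px [276.74833853 115.61233406]
t 21.7 ee [0.5095 0.0485 0.0416] yaw -98.1 tilt [ 7.e-04 -1.e-04 -1.e+00] shift mm [ -1.1  -1.4 -58.4] |d| 58.0 dr_z -0.000 F [-1.2 -0.7  3. ] w 42.8
```

It stopped at 42.8 mm, on the plug. Lifting.

```bash
python3 -m handwheel '[{"translation":[0,0,-2],"dr":[0,0,0],"grip":38},{"translation":[0,0,-4],"dr":[0,0,0],"grip":38},{"translation":[0,0,-8],"dr":[0,0,0],"grip":38},{"translation":[0,0,-12],"dr":[0,0,0],"grip":38},{"translation":[0,0,-15],"dr":[0,0,0],"grip":38},{"translation":[0,0,-18],"dr":[0,0,0],"grip":38},{"translation":[0,0,-18],"dr":[0,0,0],"grip":38},{"translation":[0,0,-18],"dr":[0,0,0],"grip":38},{"translation":[0,0,-18],"dr":[0,0,0],"grip":38},{"translation":[0,0,-18],"dr":[0,0,0],"grip":38},{"translation":[0,0,-15],"dr":[0,0,0],"grip":38},{"translation":[0,0,-10],"dr":[0,0,0],"grip":38},{"translation":[0,0,-6],"dr":[0,0,0],"grip":38},{"translation":[0,0,-2],"dr":[0,0,0],"grip":38},{"translation":[0,0,0],"dr":[0,0,0],"grip":38},{"translation":[0,0,0],"dr":[0,0,0],"grip":38},{"translation":[0,0,0],"dr":[0,0,0],"grip":38}]' 45
python3 - <<'E'
from h import *
go([.5,.05,.2]);a,p=snap('wrist','f1');b,q=snap('scene','f2');s=manip.get_state();R=np.array(s['orientation'])
print('jaw px',proj(p,s['ee_pos']+R@[.077,0,.012]))
u=proj(q,s['ee_pos']+R@[.05,0,.05]).astype(int);print(u)
c=cv2.resize(b[max(u[1]-90,0):u[1]+110,max(u[0]-100,0):u[0]+100],(400,400),interpolation=cv2.INTER_CUBIC)
a=cv2.copyMakeBorder(cv2.resize(a,(400,300)),0,100,0,0,cv2.BORDER_CONSTANT)
cv2.imwrite('pics/f.png',np.hstack([a,c])[...,::-1])
E
```

```text
t: 23.4
ee_pos: [0.5088, 0.0486, 0.2044]
orientation: [[0.99, -0.141, -0.002], [-0.141, -0.99, 0.0], [-0.002, 0.0, -1.0]]
force: [-0.8, 0.7, -1.1]
grip_width: 0.0427
t 23.4 ee [0.5088 0.0486 0.2044] yaw -98.1 tilt [-1.8e-03  1.0e-04 -1.0e+00] shift mm [-8.9 -0.2  4.4] |d| 10.0 dr_z 0.000 F [-0.8  0.7 -1.1] w 42.7
jaw px [274.19752043 115.25430222]
[290 193]
```

View pics/f.png

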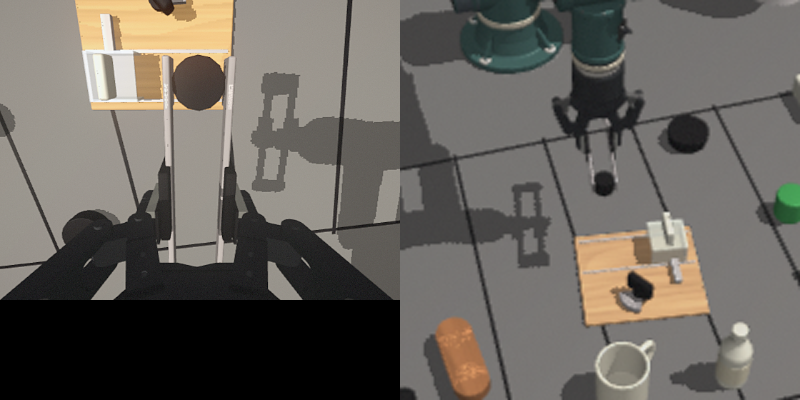

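The plug (200,83) is between the jaws, which are level and high above the caddy. The hood is aside, the knob is turned, and the tin and brush are undisturbed. One check that the hood travel is complete and the hold is steady, then I hand in.

```bash
python3 -m handwheel '[{"translation":[0,0,0],"dr":[0,0,0],"grip":38},{"translation":[0,0,0],"dr":[0,0,0],"grip":38},{"translation":[0,0,0],"dr":[0,0,0],"grip":38},{"translation":[0,0,0],"dr":[0,0,0],"grip":38},{"translation":[0,0,0],"dr":[0,0,0],"grip":38},{"translation":[0,0,0],"dr":[0,0,0],"grip":38}]' 45
python3 - <<'E'
from h import *
p=manip.camera_params('wrist')
t=np.radians(-8.07);C=np.array([[np.cos(t),np.sin(t)],[-np.sin(t),np.cos(t)]])
for n,q,z in[('handle',(99*1.4,75*1.4),.077),('hood -y edge',(134*1.4,76*1.4),.03)]: print(n,(C@(ray(p,q,z)[:2]-[.5857,.0391])*1000).round(1))
a=cv2.imread('pics/f1.png')[...,::-1].astype(int);b=manip.camera('wrist').astype(int)
print('plug px diff',abs(a-b)[60:160,230:335].mean(),manip.get_state()['grip_width'],np.abs(manip.get_state()['joint_velocities']).max())
E
```

```text
t: 24.1
ee_pos: [0.5092, 0.0486, 0.2053]
orientation: [[0.99, -0.141, 0.0], [-0.141, -0.99, 0.0], [0.0, -0.0, -1.0]]
force: [0.2, 0.2, -0.8]
grip_width: 0.043
handle [  3.5 101.3]
hood -y edge [ 2.  77.1]
plug px diff 4.119301587301587 0.042691992510494325 0.12056043690452702
```

```bash
python3 -c "
from plant import manip
print(manip.close_job())"
```

```text
the job is handed in; nothing more can be done
None
```

The job is handed in: the plug is hanging in the closed tongs with its underside about 17 cm above the work surface, and the arm is holding still. I worked in the order asked and handed in at about 24 s of the 64 s.

- **Clamp knob:** turned anticlockwise to its end stop. I estimate about 1.47 rad, and the resisting torque there was 0.7 N m.
- **Hood:** slid to its end stop, where it pushed back with about 14 N. The last check put the handle at about 101 mm along the caddy, against 100 mm nominal.
- **Tongs:** they swivelled jaws-up on my first lift because I had gripped the plates too high. I lowered them until the table levelled them, which left them about 30 mm further forward. The second, deeper grip showed no movement in the wrist view when lifted.
- **Plug:** the tongs closed on it with the fingers stopped at 43 mm, against 38 mm commanded, and only the jaws touched it.

**Last checks:** the final pictures show the plug between level jaws, well above the caddy, and the opening stayed steady at 43 mm through the hold. The tin and brush looked undisturbed. I did not check the shoe horn and boot tree by measurement, but the arm stayed clear of them. I don't know of any failed check.

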